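# Set the stock tags to match the bins

### The arm

A 6-joint arm with a two-finger parallel gripper is mounted at the origin on the work surface. World frame = base frame: x ahead of the robot, y to its left, z up, the work surface at z = 0. Lengths are in m, angles in rad, forces in N, time in s.
With the tool pointing down it reaches from about 0.35 to 0.85 m from the base axis. Payload 8.1 kg.
Tool frame: the origin (TCP) lies midway between the tips of the shut fingers; the grasp point (between the pads) lies 19 mm behind it; z points along the fingers, y is the direction in which the jaws open and shut (so a half turn about z gives the same grasp; the last joint's range is limited). The gripper opens to 93 mm and grips with 3 to 60 N. Pads are 15 mm wide; open, the fingers measure 128 mm over their backs; the gripper's body (75 mm by 188 mm) begins 65 mm behind the grasp point.
Start: joints at [-0.085, 0.13, 1.488, -0, 1.523, -0.085], TCP at [0.6, 0, 0.219] pointing down, gripper open.
Joint ranges: [-2.96, 2.96], [-0.89, 2.26], [0.02, 2.5], [-1.34, 4.48], [0, 2.73], [-2.66, 2.66]. Speed limits (rad/s): [2.39, 2.39, 2.79, 3.14, 3.14, 3.14].

### API

Orientations are given as a rotation vector (axis times angle).
In Python, from plant import robot gives the robot as it stands. The module is installed in compiled form; this text tells all that it offers.
- The arm moves only by the shell command python3 -m pendant 'ROWS' [FORCE]. ROWS is JSON, a list of rows, each an object with "translation": the shift along the tool's x, y, z in mm, a list of three; "twist": the turn, a rotation vector about the tool's x, y, z in rad, a list of three; "grip": the opening, from -1 (shut) to 1 (fully open). A call has exactly 10 rows; each row shifts and turns the pose as measured when the row begins, along the tool's axes as they then stand; what a row does not reach is not made up. A row lasts 1/10 s, in which the tool goes at most 50 mm and 8.59 degrees, less where a joint would pass 70% of its speed; a pose out of reach is approached as far as the arm can. A call is refused whole if a number of a shift passes 50 or a number of a turn 0.15, either way. A call with a gripper value outside its range is refused whole. The fingers move at their own pace and stop on an object; FORCE is the grip in N (left out, the last holds). Time passes only in rows, so rows that do not move let the fingers close, or fill a call up. It gives the time, the measured TCP pose, the force and the opening at its end, in the units of the state.
- robot.read_state(): the state, without advancing time (a new reading comes with each control period).
- robot.read_camera(name): name is "scene" or "side" or "wrist"; returns (picture, depth): 384x512x3 uint8, red, green, blue; 384x512 float32, m along the optical axis (not along the pixel's ray), 0 where there is no reading.
- robot.camera_info(name): a dict with "vertical_fov" (degrees; the focal length in pixels is half the picture's height over the tangent of half this angle, whatever the lens; pixels are square), "cx", "cy" (the principal point, pixels), "cam_to_world" (4x4, takes a point from camera to world coordinates). Camera axes: x right, y up, looking along -z (the intrinsics and any distortion apply to the point x, -y, -z); pixel columns grow to the right and rows downward; lengths in m; the calibration is good to about 2 mm. A picture is of the moment at which its call begins: read the wrist's pose just before it. camera_info takes no time and is no camera call; for the wrist camera it gives the pose at the moment of the call.
- robot.close_job(): hands the job in, once; it reports no verdict.
The state is a dict: "t": time; "q": joint angles; "dq": joint speeds; "joint_torque": joint torques, N m; "tool_pos": TCP position; "orientation": TCP orientation; "force": force on the tool from outside, world axes, zero at the start; "wrist_torque": the same for the moment, N m; "opening": finger opening in m.
Only numpy, scipy, OpenCV 4.12 (cv2) and the standard library are available. Lean on these libraries where they do the work, as an engineer would, in place of code of your own. Each camera call takes 0.05 s, during which the arm holds its last target. There are 200 camera calls.

### The job

Each of the four blue parts bins has a hinged status tag in front of it; look into the bins and push over every tag that is wrong, so that the tags of the full bins show their green faces upward and the tag of the all but empty bin its red face. Leave the tags that are already right as they are, and pick up or shift nothing: bins, module, jar, screwdriver, marker and mug stay where they are.

Things in the scene. Friction and masses are not known exactly. Their poses are not given: they have to be found in the camera images.
- tag_a (a joint): hinge of status tag a, rad: 0 = leaning 40 degrees from vertical to the board's right (-y) on its stop, RED face up; 0.698 = upright; 1.396 = leaning 40 degrees to the left (+y) on its stop, GREEN face up. White 62 x 4 mm plate, 30 g, turning almost freely: pushed past upright it falls to the other stop by itself
- hinge_a (a point): middle of the hinge line of tag a, 35 mm above the table. x runs along the hinge (away from the robot, to the tag's bin), y to the left, z up. Its grey foot is 84 x 28 x 10 mm, with a 7 x 14 mm post at either end of the hinge, up to 44 mm above the table. The four tags stand in a row across the board, 130 mm apart, hinges parallel
- slot_a (a point): the place, on the board's top face, of the bin that tag a speaks for: straight behind the tag, 145 mm beyond its hinge middle. Leaning on a stop, the tag's free edge is 48 mm from the hinge line, 31 mm to its side and 72 mm above the table (upright: 83 mm). Whichever bin stands there (within a few mm) is tag a's bin
- tag_b (a joint): hinge of status tag b, rad: 0 = leaning 40 degrees from vertical to the board's right (-y) on its stop, RED face up; 0.698 = upright; 1.396 = leaning 40 degrees to the left (+y) on its stop, GREEN face up. White 62 x 4 mm plate, 30 g, turning almost freely: pushed past upright it falls to the other stop by itself
- hinge_b (a point): middle of the hinge line of tag b, 35 mm above the table. x runs along the hinge (away from the robot, to the tag's bin), y to the left, z up. Its grey foot is 84 x 28 x 10 mm, with a 7 x 14 mm post at either end of the hinge, up to 44 mm above the table. The four tags stand in a row across the board, 130 mm apart, hinges parallel
- slot_b (a point): the place, on the board's top face, of the bin that tag b speaks for: straight behind the tag, 145 mm beyond its hinge middle. Leaning on a stop, the tag's free edge is 48 mm from the hinge line, 31 mm to its side and 72 mm above the table (upright: 83 mm). Whichever bin stands there (within a few mm) is tag b's bin
- tag_c (a joint): hinge of status tag c, rad: 0 = leaning 40 degrees from vertical to the board's right (-y) on its stop, RED face up; 0.698 = upright; 1.396 = leaning 40 degrees to the left (+y) on its stop, GREEN face up. White 62 x 4 mm plate, 30 g, turning almost freely: pushed past upright it falls to the other stop by itself
- hinge_c (a point): middle of the hinge line of tag c, 35 mm above the table. x runs along the hinge (away from the robot, to the tag's bin), y to the left, z up. Its grey foot is 84 x 28 x 10 mm, with a 7 x 14 mm post at either end of the hinge, up to 44 mm above the table. The four tags stand in a row across the board, 130 mm apart, hinges parallel
- slot_c (a point): the place, on the board's top face, of the bin that tag c speaks for: straight behind the tag, 145 mm beyond its hinge middle. Leaning on a stop, the tag's free edge is 48 mm from the hinge line, 31 mm to its side and 72 mm above the table (upright: 83 mm). Whichever bin stands there (within a few mm) is tag c's bin
- tag_d (a joint): hinge of status tag d, rad: 0 = leaning 40 degrees from vertical to the board's right (-y) on its stop, RED face up; 0.698 = upright; 1.396 = leaning 40 degrees to the left (+y) on its stop, GREEN face up. White 62 x 4 mm plate, 30 g, turning almost freely: pushed past upright it falls to the other stop by itself
- hinge_d (a point): middle of the hinge line of tag d, 35 mm above the table. x runs along the hinge (away from the robot, to the tag's bin), y to the left, z up. Its grey foot is 84 x 28 x 10 mm, with a 7 x 14 mm post at either end of the hinge, up to 44 mm above the table. The four tags stand in a row across the board, 130 mm apart, hinges parallel
- slot_d (a point): the place, on the board's top face, of the bin that tag d speaks for: straight behind the tag, 145 mm beyond its hinge middle. Leaning on a stop, the tag's free edge is 48 mm from the hinge line, 31 mm to its side and 72 mm above the table (upright: 83 mm). Whichever bin stands there (within a few mm) is tag d's bin
- bin_p: loose blue open bin heaped FULL of small orange, grey and yellow parts, top about 70 mm above the table; 150 (x) x 104 (y) x 50 mm, rim 62 mm above the table; origin at the centre of its underside. It stands on the board behind one of the tags
- bin_q: loose blue open bin heaped FULL of small orange, grey and yellow parts, top about 70 mm above the table; 150 (x) x 104 (y) x 50 mm, rim 62 mm above the table; origin at the centre of its underside. It stands on the board behind one of the tags
- bin_r: loose blue open bin heaped FULL of small orange, grey and yellow parts, top about 70 mm above the table; 150 (x) x 104 (y) x 50 mm, rim 62 mm above the table; origin at the centre of its underside. It stands on the board behind one of the tags
- bin_s: loose blue open bin EMPTY but for a single leftover part; 150 (x) x 104 (y) x 50 mm, rim 62 mm above the table; origin at the centre of its underside. It stands on the board behind one of the tags
- board: fixed dark blue base plate, 12 mm thick, top 12 mm above the table, 300 (x) x 720 (y) mm, carrying tags and bins; origin under it, 75 mm beyond the hinge middles and midway along the row; same axes as the hinges
- module: bystander: loose orange terminal module, 75 x 24 x 59 mm, on the board beyond the left end of the row of tags; origin at the centre of its underside
- jar: bystander: loose small jar, 38 mm across, 50 mm tall, on the board beyond the right end of the row of tags; origin at the centre of its underside
- screwdriver: bystander: loose screwdriver lying on the table to the front left; origin at its underside
- marker: bystander: loose white and blue marker, 130 x 14 x 14 mm, lying on the table to the front right; origin at the centre of its underside
- mug: bystander: loose white mug, 76 mm across, 88 mm tall, standing on the table at the left of the board; origin at the centre of its underside

How it is judged:
At the end, for the whole second after the job is handed in: The tag in front of each full bin rests on its green-up stop and the tag in front of the empty bin on its red-up stop (within 0.146 rad), at rest, with every bin still at its place (((horizontal distance between any of bin_p, bin_q, bin_r and slot_a below 0.05 m and value of joint tag_a above 1.25 rad) or (horizontal distance between bin_s and slot_a below 0.05 m and value of joint tag_a below 0.146 rad)) and ((horizontal distance between any of bin_p, bin_q, bin_r and slot_b below 0.05 m and value of joint tag_b above 1.25 rad) or (horizontal distance between bin_s and slot_b below 0.05 m and value of joint tag_b below 0.146 rad)) and ((horizontal distance between any of bin_p, bin_q, bin_r and slot_c below 0.05 m and value of joint tag_c above 1.25 rad) or (horizontal distance between bin_s and slot_c below 0.05 m and value of joint tag_c below 0.146 rad)) and ((horizontal distance between any of bin_p, bin_q, bin_r and slot_d below 0.05 m and value of joint tag_d above 1.25 rad) or (horizontal distance between bin_s and slot_d below 0.05 m and value of joint tag_d below 0.146 rad)) and velocity of joint tag_a between -0.1 and 0.1 rad/s and velocity of joint tag_b between -0.1 and 0.1 rad/s and velocity of joint tag_c between -0.1 and 0.1 rad/s and velocity of joint tag_d between -0.1 and 0.1 rad/s); the robot touches nothing.
It fails at once if a bin is pushed out of place or lifted (more than 15 mm) (distance of any of bin_p, bin_q, bin_r, bin_s from where it was at the start of the episode above 0.015 m).
It fails at once if the module, jar, screwdriver, marker or mug is moved (more than 20 mm) (distance of any of module, jar, screwdriver, marker, mug from where it was at the start of the episode above 0.02 m).
It fails at once if the tag that is already green before a full bin is swung more than 0.5 rad off its stop (horizontal distance between any of bin_p, bin_q, bin_r and slot_a below 0.05 m and value of joint tag_a below 0.896 rad).
It fails at once if a tag that is already red before the empty bin is swung more than 0.5 rad off its stop ((horizontal distance between bin_s and slot_b below 0.05 m and value of joint tag_b above 0.5 rad) or (horizontal distance between bin_s and slot_c below 0.05 m and value of joint tag_c above 0.5 rad) or (horizontal distance between bin_s and slot_d below 0.05 m and value of joint tag_d above 0.5 rad)).
It also fails if it takes over 61 s, if anything falls off the work surface, if the arm or the gripper's body presses on something with over 40 N, if the wrist force passes 120 N, or if a joint passes its speed limit or range.

## Working session

There is one attempt and no reset: what is moved stays moved. The work goes in short steps, Python scripts to look and compute and a shell command to move; the robot and the scene stay as the last step left them, time stands still between calls to the robot, and variables do not carry over. Pictures are saved under pics/ and viewed, about 8 in all and at most 12, crops included, and the job is handed in when it is done.

```bash
mkdir -p pics
cat > h.py <<'E'
import numpy as np, cv2
from plant import robot
def grab(n):
    info=robot.camera_info(n); p,d=robot.read_camera(n); return p,d,info
def cloud(d,info):
    h,w=d.shape; f=h/2/np.tan(np.radians(info["vertical_fov"])/2)
    v,u=np.mgrid[:h,:w]; T=np.array(info["cam_to_world"])
    P=np.stack([(u-info["cx"])/f*d,-(v-info["cy"])/f*d,-d],-1)
    return P@T[:3,:3].T+T[:3,3]
E
python3 - <<'E'
from h import *
s=robot.read_state(); print(s)
for n in("scene","side"):
    p,d,i=grab(n); print(n,i); cv2.imwrite(f"pics/{n}0.png",p[:,:,::-1]); np.savez(f"{n}0.npz",p=p,d=d)
E
```

```text
{'t': 0.0, 'q': array([-8.54251493e-02,  1.31164024e-01,  1.48928728e+00,  1.00517168e-05,
        1.52299836e+00, -8.53853725e-02]), 'dq': array([-0.00047305,  0.00071673,  0.00055165,  0.00051828, -0.00216476,
        0.00038974]), 'joint_torque': array([-1.61290725e-03, -5.59853125e+01, -4.91755986e+01,  7.67333270e-02,
        3.59135563e-02, -2.97389461e-04]), 'tool_pos': array([5.99424373e-01, 6.03493396e-05, 2.17581351e-01]), 'orientation': array([-2.22047688e+00, -2.22038747e+00,  1.86625028e-03]), 'force': array([-0.84416192, -0.72062036, -0.3374655 ]), 'wrist_torque': array([-0.03793571, -0.00504135, -0.01924212]), 'opening': 0.09296266973684712}
scene {'vertical_fov': 53.579615563160054, 'cx': 254.39161043737042, 'cy': 193.76583011390784, 'cam_to_world': array([[ 0.51448859, -0.5548085 ,  0.65382644,  1.33168853],
       [ 0.85743361,  0.34214166, -0.38437831, -0.3811048 ],
       [-0.01044491,  0.75837102,  0.65173944,  0.86396452],
       [ 0.        ,  0.        ,  0.        ,  1.        ]])}
side {'vertical_fov': 57.678292254254856, 'cx': 258.14126846196956, 'cy': 188.04680441095746, 'cam_to_world': array([[ 0.99786181,  0.02751134, -0.05928695,  0.42555553],
       [-0.06515877,  0.48971167, -0.86944627, -0.85593258],
       [ 0.00511388,  0.87145029,  0.49045717,  0.60411807],
       [ 0.        ,  0.        ,  0.        ,  1.        ]])}
```

View pics/scene0.png

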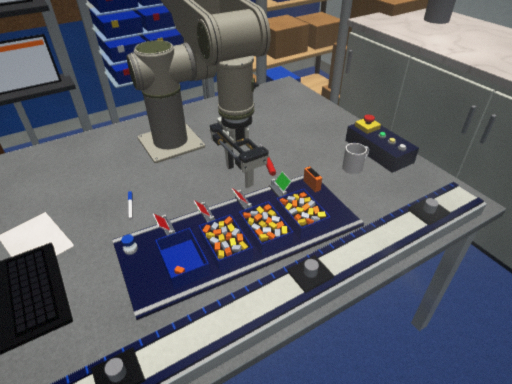

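View pics/side0.png

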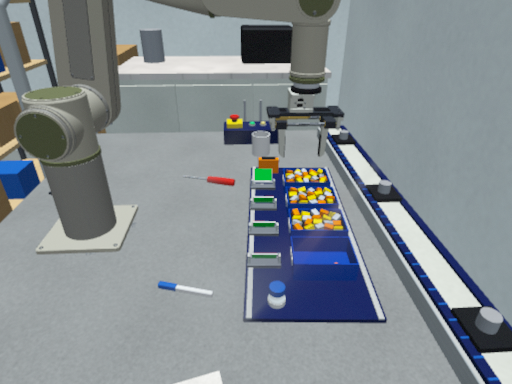

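The scene view (from the far side) shows the tag nearest the module green (≈283,182). The other three are red (≈242,197), (≈204,210) and (≈163,222). The empty bin, with a single part, is at the jar end (≈180,252), and its tag is already red. So the two middle red tags, in front of full bins, must go over towards +y. Next I'll measure them.

Run:
```python
from h import *
z=np.load("scene0.npz"); p,d=z["p"],z["d"]; i=robot.camera_info("scene"); C=cloud(d,i)
hsv=cv2.cvtColor(p,cv2.COLOR_RGB2HSV)
H,S,V=[hsv[:,:,k].astype(int) for k in range(3)]
ok=(d>0)&(S>150)&(V>80)
roi=np.zeros(ok.shape,bool); roi[160:250,140:300]=1
for nm,m in(("red",((H<5)|(H>174))),("green",(H>45)&(H<80))):
    m=(m&ok&roi&(C[:,:,2]>.025)&(C[:,:,2]<.1)).astype(np.uint8)
    n,l,st,c=cv2.connectedComponentsWithStats(m)
    for k in range(1,n):
        if st[k,4]<25: continue
        q=C[l==k]; r=q.mean(0); U,s,W=np.linalg.svd(q-np.median(q,0),full_matrices=False)
        print(nm,st[k],c[k].round(),np.median(q,0).round(4),q.min(0).round(3),q.max(0).round(3),"n",W[2].round(2))
# board: dark blue top, height ~12mm
zz=C[:,:,2]; m=(d>0)&(zz>.006)&(zz<.018)&(H>100)&(H<130)&(C[:,:,0]<1.0)
q=C[m][:,:2].astype(np.float32)
m2=cv2.morphologyEx(m.astype(np.uint8),cv2.MORPH_OPEN,np.ones((3,3)))
n,l,st,c=cv2.connectedComponentsWithStats(m2); k=1+st[1:,4].argmax(); print(st[k])
print(cv2.minAreaRect(C[l==k][:,:2].astype(np.float32)))
```

```text
red [267 160   8  11  34] [271. 166.] [0.3913 0.246  0.0271] [0.348 0.233 0.025] [0.416 0.259 0.031] n [-0.02 -0.04 -1.  ]
red [236 191   9  10  26] [240. 196.] [0.5082 0.05   0.058 ] [0.485 0.04  0.045] [0.528 0.061 0.07 ] n [-0.05 -0.77 -0.63]
red [197 202  12  13  53] [202. 208.] [ 0.498  -0.0811  0.0589] [ 0.468 -0.093  0.047] [ 0.524 -0.069  0.074] n [-0.05 -0.77 -0.64]
red [156 215  13  15  83] [162. 222.] [ 0.488  -0.2092  0.0592] [ 0.461 -0.222  0.042] [ 0.515 -0.196  0.073] n [0.05 0.77 0.63]
green [276 173  14  16 117] [282. 181.] [0.5143 0.2102 0.0567] [0.487 0.196 0.043] [0.542 0.222 0.074] n [-0.07 -0.74  0.67]
[ 114  179  245  133 5767]
((0.6046652793884277, -0.006647616624832153), (0.7204238772392273, 0.2721567451953888), 85.99270629882812)
```

Board yaw is about -4°. Hinge c is at about (0.4995, -0.063) and hinge b at about (0.509, 0.067). Tool x is world +y, tool y is world +x. I'll shut the gripper and go to the -y side of tag c first.

```bash
python3 -m pendant '[{"translation":[-25,-20,0],"twist":[0,0,0],"grip":-1},{"translation":[-25,-20,0],"twist":[0,0,0],"grip":-1},{"translation":[-25,-20,0],"twist":[0,0,0],"grip":-1},{"translation":[-25,-20,0],"twist":[0,0,0],"grip":-1},{"translation":[-25,-20,0],"twist":[0,0,0],"grip":-1},{"translation":[0,0,0],"twist":[0,0,0],"grip":-1},{"translation":[0,0,0],"twist":[0,0,0],"grip":-1},{"translation":[0,0,0],"twist":[0,0,0],"grip":-1},{"translation":[0,0,0],"twist":[0,0,0],"grip":-1},{"translation":[0,0,0],"twist":[0,0,0],"grip":-1}]'
python3 - <<'E'
from h import *
p,d,i=grab("wrist"); cv2.imwrite("pics/w1.png",p[:,:,::-1]); np.savez("w1.npz",p=p,d=d)
C=cloud(d,i); hsv=cv2.cvtColor(p,cv2.COLOR_RGB2HSV).astype(int); H,S,V=hsv[...,0],hsv[...,1],hsv[...,2]
for nm,h in(("red",(H<5)|(H>174)),("green",(H>45)&(H<80))):
    m=(h&(S>150)&(V>80)&(d>0)&(C[...,2]>.035)&(C[...,2]<.09)).astype(np.uint8)
    n,l,st,c=cv2.connectedComponentsWithStats(m)
    for k in range(1,n):
        if st[k,4]>80: q=C[l==k]; print(nm,st[k],np.median(q,0).round(4),q.min(0).round(3),q.max(0).round(3))
E
```

```text
t: 1.1
tool_pos: [0.4952, -0.1258, 0.2132]
orientation: [-2.212, -2.22, 0.006]
force: [0.1, -0.2, -0.0]
opening: 0.0175
red [ 223  120   59   33 1627] [ 0.495  -0.0802  0.0583] [ 0.466 -0.094  0.041] [ 0.524 -0.065  0.074]
red [235 239  36  31 989] [ 0.4946 -0.209   0.0564] [ 0.477 -0.22   0.04 ] [ 0.514 -0.196  0.07 ]
```

```bash
python3 -m pendant '[{"translation":[0,0,20],"twist":[0,0,0],"grip":-1},{"translation":[0,0,20],"twist":[0,0,0],"grip":-1},{"translation":[0,0,20],"twist":[0,0,0],"grip":-1},{"translation":[0,0,20],"twist":[0,0,0],"grip":-1},{"translation":[0,0,20],"twist":[0,0,0],"grip":-1},{"translation":[0,0,20],"twist":[0,0,0],"grip":-1},{"translation":[0,0,15],"twist":[0,0,0],"grip":-1},{"translation":[0,0,10],"twist":[0,0,0],"grip":-1},{"translation":[0,0,0],"twist":[0,0,0],"grip":-1},{"translation":[0,0,0],"twist":[0,0,0],"grip":-1}]'
```

```text
t: 2.15
tool_pos: [0.498, -0.1213, 0.0641]
orientation: [-2.205, -2.23, 0.003]
force: [0.2, 0.6, 0.5]
opening: 0.0005
```

View pics/w1.png

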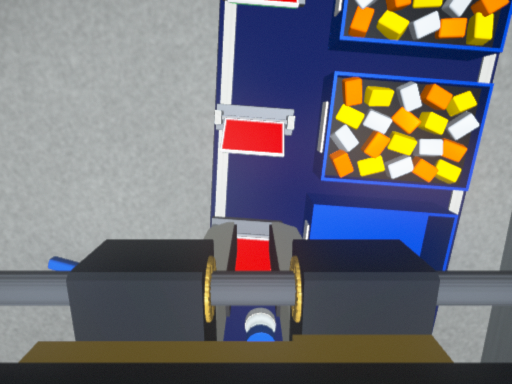

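The wrist view shows tag c red at (253,137) in front of a full bin at (405,130), with the empty bin and its red tag below it at (375,240) and (253,255). Now I'll push towards +y.

```bash
python3 -m pendant '[{"translation":[0,0,7],"twist":[0,0,0],"grip":-1},{"translation":[8,0,0],"twist":[0,0,0],"grip":-1},{"translation":[8,0,0],"twist":[0,0,0],"grip":-1},{"translation":[8,0,0],"twist":[0,0,0],"grip":-1},{"translation":[8,0,0],"twist":[0,0,0],"grip":-1},{"translation":[8,0,0],"twist":[0,0,0],"grip":-1},{"translation":[8,0,0],"twist":[0,0,0],"grip":-1},{"translation":[8,0,0],"twist":[0,0,0],"grip":-1},{"translation":[8,0,0],"twist":[0,0,0],"grip":-1},{"translation":[0,0,0],"twist":[0,0,0],"grip":-1}]'
```

```text
t: 3.15
tool_pos: [0.5, -0.0548, 0.061]
orientation: [2.204, 2.232, -0.005]
force: [-2.0, -6.1, 2.6]
opening: 0.0004
```

Run:
```python
from h import *
p,d,i=grab("side"); p2,d2,i2=grab("scene"); print(robot.read_state()["force"])
a=cv2.resize(p[140:300,200:370],None,fx=2.3,fy=2.3,interpolation=cv2.INTER_CUBIC); b=cv2.resize(p2[130:290,120:300],None,fx=2.3,fy=2.3,interpolation=cv2.INTER_CUBIC)
cv2.imwrite("pics/c1.png",np.hstack([a,b])[:,:,::-1])
```

```text
[-1.8165209  -6.9788741   3.73174338]
```

View pics/c1.png

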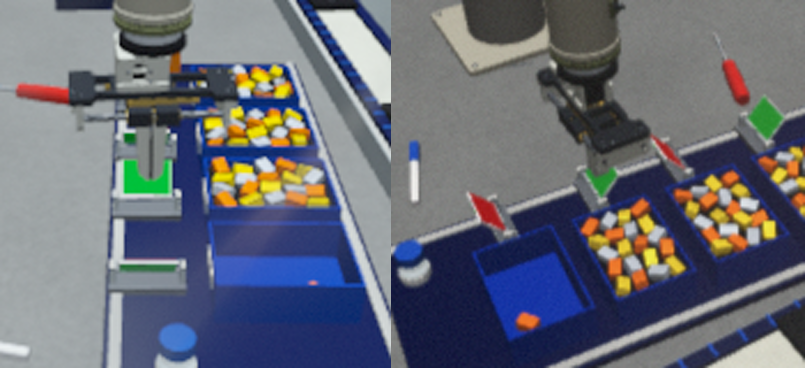

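Tag c now rests green side up, and the finger leans on it lightly (≈7 N). I'll back off, rise, and move over the gap between tags c and b.

```bash
python3 -m pendant '[{"translation":[-6,0,0],"twist":[0,0,0],"grip":-1},{"translation":[-6,0,0],"twist":[0,0,0],"grip":-1},{"translation":[0,0,-20],"twist":[0,0,0],"grip":-1},{"translation":[0,0,-25],"twist":[0,0,0],"grip":-1},{"translation":[0,0,-25],"twist":[0,0,0],"grip":-1},{"translation":[20,3,0],"twist":[0,0,0],"grip":-1},{"translation":[20,3,0],"twist":[0,0,0],"grip":-1},{"translation":[20,2,0],"twist":[0,0,0],"grip":-1},{"translation":[8,0,0],"twist":[0,0,0],"grip":-1},{"translation":[0,0,0],"twist":[0,0,0],"grip":-1}]'
```

```text
t: 4.25
tool_pos: [0.507, 0.0022, 0.1328]
orientation: [2.21, 2.231, -0.003]
force: [-0.6, -0.4, -1.1]
opening: 0.0009
```

Run:
```python
from h import *
for cam in("wrist","scene"):
  p,d,i=grab(cam)
  C=cloud(d,i); hsv=cv2.cvtColor(p,cv2.COLOR_RGB2HSV).astype(int); H,S,V=hsv[...,0],hsv[...,1],hsv[...,2]
  for nm,h in(("red",(H<5)|(H>174)),("green",(H>45)&(H<80))):
    m=(h&(S>150)&(V>80)&(d>0)&(C[...,2]>.035)&(C[...,2]<.09)).astype(np.uint8)
    n,l,st,c=cv2.connectedComponentsWithStats(m)
    for k in range(1,n):
        q=C[l==k]
        if st[k,4]>15 and abs(q[:,0].mean()-.5)<.04: print(cam,nm,st[k],np.median(q,0).round(4),q.min(0).round(3),q.max(0).round(3))
```

```text
wrist red [ 207  119   80   45 2995] [0.5039 0.0491 0.0588] [0.475 0.035 0.041] [0.533 0.065 0.075]
scene red [236 191   9  10  26] [0.5082 0.049  0.0587] [0.484 0.039 0.047] [0.53  0.06  0.071]
scene red [156 215  13  14  80] [ 0.4878 -0.21    0.0591] [ 0.459 -0.223  0.044] [ 0.514 -0.197  0.075]
scene green [276 173  13  16 115] [0.5162 0.2101 0.0562] [0.488 0.196 0.04 ] [0.541 0.222 0.075]
scene green [205 197  12  18 117] [ 0.4964 -0.0501  0.0565] [ 0.47  -0.064  0.042] [ 0.522 -0.037  0.072]
```

```bash
python3 -m pendant '[{"translation":[-1,0,15],"twist":[0,0,0],"grip":-1},{"translation":[0,0,15],"twist":[0,0,0],"grip":-1},{"translation":[0,0,15],"twist":[0,0,0],"grip":-1},{"translation":[0,0,15],"twist":[0,0,0],"grip":-1},{"translation":[0,0,10],"twist":[0,0,0],"grip":-1},{"translation":[0,0,0],"twist":[0,0,0],"grip":-1},{"translation":[8,0,0],"twist":[0,0,0],"grip":-1},{"translation":[8,0,0],"twist":[0,0,0],"grip":-1},{"translation":[8,0,0],"twist":[0,0,0],"grip":-1},{"translation":[0,0,0],"twist":[0,0,0],"grip":-1}]'
```

```text
t: 5.35
tool_pos: [0.5054, 0.0209, 0.0557]
orientation: [2.218, 2.224, -0.006]
force: [-0.1, 0.3, 0.5]
opening: 0.0005
```

```bash
python3 -m pendant '[{"translation":[8,0,-4],"twist":[0,0,0],"grip":-1},{"translation":[8,0,0],"twist":[0,0,0],"grip":-1},{"translation":[8,0,0],"twist":[0,0,0],"grip":-1},{"translation":[8,0,0],"twist":[0,0,0],"grip":-1},{"translation":[8,0,0],"twist":[0,0,0],"grip":-1},{"translation":[4,0,0],"twist":[0,0,0],"grip":-1},{"translation":[0,0,0],"twist":[0,0,0],"grip":-1},{"translation":[0,0,0],"twist":[0,0,0],"grip":-1},{"translation":[0,0,0],"twist":[0,0,0],"grip":-1},{"translation":[0,0,0],"twist":[0,0,0],"grip":-1}]'
```

```text
t: 6.35
tool_pos: [0.5062, 0.0697, 0.0613]
orientation: [2.214, 2.225, -0.004]
force: [-0.0, -0.4, -0.7]
opening: 0.0003
```

```bash
python3 -m pendant '[{"translation":[-6,0,0],"twist":[0,0,0],"grip":-1},{"translation":[-6,0,0],"twist":[0,0,0],"grip":-1},{"translation":[0,0,-20],"twist":[0,0,0],"grip":-1},{"translation":[0,0,-25],"twist":[0,0,0],"grip":-1},{"translation":[0,0,-25],"twist":[0,0,0],"grip":-1},{"translation":[0,0,-25],"twist":[0,0,0],"grip":-1},{"translation":[0,0,-25],"twist":[0,0,0],"grip":-1},{"translation":[0,0,-25],"twist":[0,0,0],"grip":-1},{"translation":[0,0,-15],"twist":[0,0,0],"grip":-1},{"translation":[0,0,0],"twist":[0,0,0],"grip":-1}]'
python3 - <<'E'
from h import *
p,d,i=grab("side"); p2,d,i=grab("scene")
C=cloud(d,i); hsv=cv2.cvtColor(p2,cv2.COLOR_RGB2HSV).astype(int); H,S,V=hsv[...,0],hsv[...,1],hsv[...,2]
for nm,h in(("red",(H<5)|(H>174)),("green",(H>45)&(H<80))):
    m=(h&(S>150)&(V>80)&(d>0)&(C[...,2]>.035)&(C[...,2]<.09)).astype(np.uint8)
    n,l,st,c=cv2.connectedComponentsWithStats(m)
    for k in range(1,n):
        q=C[l==k]
        if st[k,4]>15 and abs(q[:,0].mean()-.5)<.04:
            print(nm,st[k],np.median(q,0).round(4),q.min(0).round(3),q.max(0).round(3),np.linalg.svd(q-q.mean(0),full_matrices=False)[2][2].round(2))
a=cv2.resize(p[140:300,200:370],None,fx=2.3,fy=2.3,interpolation=cv2.INTER_CUBIC); b=cv2.resize(p2[130:290,120:300],None,fx=2.3,fy=2.3,interpolation=cv2.INTER_CUBIC)
cv2.imwrite("pics/c2.png",np.hstack([a,b])[:,:,::-1])
E
```

```text
t: 7.35
tool_pos: [0.5048, 0.0514, 0.2256]
orientation: [2.221, 2.221, -0.01]
force: [0.1, 0.3, 0.3]
opening: 0.0003
red [156 215  13  14  83] [ 0.4891 -0.2099  0.0587] [ 0.458 -0.223  0.043] [ 0.515 -0.197  0.075] [-0.04 -0.78 -0.63]
green [276 173  14  16 116] [0.5157 0.2093 0.0576] [0.489 0.196 0.041] [0.541 0.222 0.072] [ 0.09  0.78 -0.62]
green [242 185  13  17 117] [0.5062 0.0795 0.0568] [0.477 0.066 0.042] [0.532 0.092 0.074] [ 0.06  0.77 -0.64]
green [205 197  12  17 116] [ 0.4965 -0.0503  0.0571] [ 0.469 -0.063  0.04 ] [ 0.524 -0.038  0.072] [-0.07 -0.76  0.65]
```

View pics/c2.png

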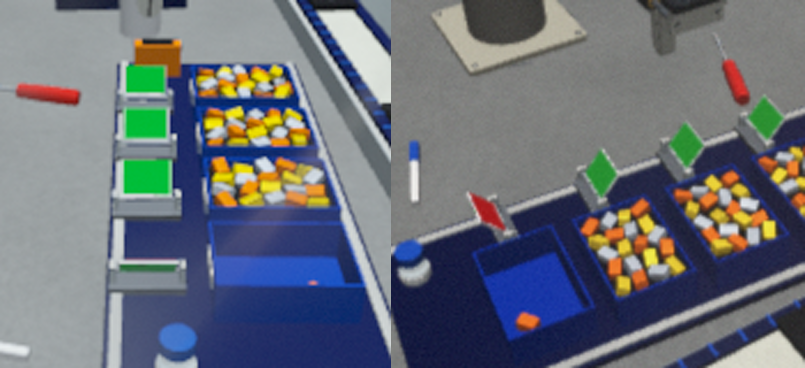

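The three tags in front of the full bins are green side up, at (600,172), (687,145) and (768,118). The tag of the empty bin is still red, at (487,212). Every plate leans about 40°, and the arm is clear.

```bash
python3 -c "
from plant import robot
print(robot.close_job())"
```

```text
the job is handed in; nothing more can be done
None
```

I pushed the two wrong tags over to green, and all four tags now match their bins. These were the two middle tags, both red in front of full bins. I used the shut fingers and left alone the green tag at the module end and the red tag in front of the empty bin at the jar end.

**Last checks:** in the final scene and side pictures, the three tags before the full bins lie green face up and the empty bin's tag red face up. Their measured lean is about 39–40°, so they rest on their stops. The arm stood clear at a TCP height of 0.226 m, with about 0 N on the tool. The bins, jar and module look unmoved in the pictures, but I did not measure them.

**One deviation:** on the first push the finger went a little further than needed and pressed the fallen tag against its stop with about 7 N before I backed off. The job took about 7.5 s of robot time, and no check failed.

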